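# Turn over the soap plate and load the shaving soap

### The job

Lift the reversible soap plate off the two pins of its steel drip stand, turn it over so that its round dish faces up, and seat it again fully home on both pins. Then lay the cream puck of shaving soap flat in the dish. Set both down rather than dropping them, and leave the jar, the pill bottle and the toothbrush cover where they are.

Things in the scene. Friction and masses are not known exactly. Their poses are not given: they have to be found in the camera images.
- stand: Fixed steel drip stand, 112 mm long (x), 58 mm wide (y), its tray walls 12 mm high. Across each end lies a block, its top 20 mm above the shelf, with one pin on it. Origin: centre of the underside, at shelf height; z up. The plate rests on the block tops: underside at z = 20 mm. Ribs up, the plate's handle is at the stand's +x end (as at the start); dish up, it fits only with the handle at the -x end.
- pin_a (a point): Foot of one locating pin, at the stand's x = +45, y = +18, z = 20 mm: a steel pin 8 mm in diameter and 9.5 mm high with a tapered tip. Both pins stand off-centre towards the stand's +y side, so that each face of the plate seats one way round only.
- pin_b (a point): Foot of the other pin, the same, at the stand's x = -45, y = +18, z = 20 mm.
- plate_center (a point): Centre, half-way up, of the loose reversible plate (plastic, about 120 g): body 112 mm long (x), 70 wide (y), 12 thick (z). z points out of the dark teal ribbed face. Two holes 11 mm in diameter go right through at x = +45 and -45, y = +18 mm. A loop handle stands off the +x end. At the start it sits on the pins ribs up, axes along the stand's; turned half round about its y it fits again, dish up.
- dish (a point): The same point as the plate's centre: middle of the flat floor of the round dish in the pale mint face (-z) of the plate. The dish is 61 mm in diameter and 6 mm deep, and faces down at the start.
- plate_handle (a point): Middle of the cross bar of the plate's handle, 94 mm from the plate's centre (+x), in mid-thickness; axes as the plate's. Round bar 12 mm in diameter along y, 46 mm clear between the side arms; gap of 32 mm between bar and body for a finger. Pinched at 40 N it is held about level in the air; at 4 N the bar turns in the fingers, so that the plate tips over its far edge on the shelf (swung free in the air it may slip out).
- puck_center (a point): Centre of a hard cream puck of shaving soap, 58 mm in diameter, 22 mm high, edges rounded 3 mm, about 62 g, lying flat on the shelf; z is its axis. In the dish it rests on the dish floor with 16 mm standing above the plate.
- jar_center (a point): Centre of a lidded glass jar, 84 mm in diameter, 80 mm high. Leave alone.
- pills_center (a point): Centre of a closed blue pill bottle, 46 mm in diameter, 76 mm high. Leave alone.
- cover_center (a point): Centre of a silicone toothbrush cover for a brush head lying on the shelf, 90 mm long (its x), 26 mm wide, 22 mm high. Leave alone.
Things that resemble listed ones, but are neither listed nor needed, are in the scene too. What is shaped like the part that bears puck_center but black is not meant. Of the things that look like the part that bears plate_center, the larger one is meant.

How it is judged:
By the outcome, as a careful person would: the job done as asked, in the order asked, and still so for the second after the job is handed in, with the robot touching nothing.
It also fails if it takes over 72 s, if anything falls off the work surface, if the arm or the gripper's body presses on something with over 40 N, if the wrist force passes 120 N, or if a joint passes its speed limit or range.

### The arm

A 7-joint arm with a two-finger parallel gripper is mounted at the origin on the work surface. World frame = base frame: x ahead of the robot, y to its left, z up, the work surface at z = 0. Lengths are in m, angles in rad, forces in N, time in s.
With the tool pointing down it reaches from about 0.425 to 0.925 m from the base axis. Payload 6.8 kg.
Tool frame: the origin (TCP) lies midway between the tips of the shut fingers; the grasp point (between the pads) lies bot.grip_point_offset behind it (bot.grip_point_offset is the distance from the TCP to the grasp point, in m); z points along the fingers, y is the line along which they close (so a half turn about z gives the same grasp; the last joint's range is limited). The gripper opens to 85 mm and grips with 20 to 120 N. Pads are 22 mm wide; open, the fingers measure 114 mm over their backs; the gripper's body (76 mm by 85 mm) begins 54 mm behind the grasp point. The pads swing forward as they close: fully open they stand 13 mm farther back than shut.
Start: joints at [-1.257, 0.477, 0.022, 1.555, -0.011, 1.109, -0.083], TCP at [0.276, 0.616, 0.231] pointing down, gripper open.
Joint ranges: [-2.96, 2.96], [-0.34, 2.1], [-1.41, 1.46], [0.24, 2.44], [-1.37, 4.51], [0.17, 1.92], [-2.96, 2.96]. Speed limits (rad/s): [2.39, 2.39, 3.14, 3.14, 3.14, 3.14, 3.14].

### API

Orientations are given as a unit quaternion [w, x, y, z].
In Python, from station import get_obs, cams, job, bot gives the robot as it stands.
- The arm moves only by the tool arm_command, never from a script. Its argument "rows" is a list that holds one entry, the list of rows, each a list of 5 numbers: the finger opening in mm, from 0 to 85.4, then the shift along the world's x, y, z in units of 60 mm (1.0 is 60 mm), then the turn about the world's z in units of 0.08 rad (1.0 is 0.08 rad). In form: [[[grip, x, y, z, turn], ...]]. A call has exactly 10 rows; each row shifts and turns the commanded pose from where the row before left it; what a row does not reach is not made up. A row lasts 1/8 s, in which the tool goes at most 62.5 mm and 10.7 degrees, less where a joint would pass 70% of its speed; a pose out of reach is approached as far as the arm can. A call with a number of a shift or a turn outside -1 to 1 is refused whole. A call with a gripper value outside its range is refused whole. The fingers move at their own pace and stop on an object; "newtons" is the grip in N (left out, the last holds). Time passes only in rows, so rows that do not move let the fingers close, or fill a call up. It gives the time, the measured TCP pose, the force, the opening and the grip force at its end, in the units of the state.
- get_obs(): the state, without advancing time (a new reading comes with each control period).
- cams.read_camera(name): name is "side" or "top"; returns the picture (384x512x3 uint8, red, green, blue); there is no depth.
- cams.camera_params(name): a dict with "K" (3x3 intrinsics, pixels), "extrinsics" (4x4, takes a point from camera to world coordinates). Camera axes: x right, y down, z forward; pixel columns grow to the right and rows downward; lengths in m; the calibration is good to about 2 mm. A picture is of the moment at which its call begins. camera_params takes no time and is no camera call.
- job.hand_in(): hands the job in; it is judged then, once.
The state is a dict: "t": time; "q": joint angles; "joint_vel": joint speeds; "joint_torque": joint torques, N m; "eef_pos": TCP position; "tool_rot": TCP orientation; "contact_force": force on the tool from outside, world axes, zero at the start; "torque": the same for the moment, N m; "gripper_width": opening from 0.0 (shut) to 1.0 (fully open); "grasp_force": force on a finger pad.
Only numpy, scipy, OpenCV 4.12 (cv2) and the standard library are available. Lean on these libraries where they do the work, as an engineer would, in place of code of your own. Each camera call takes 0.05 s, during which the arm holds its last target. There are 200 camera calls.

## Working session

There is one attempt and no reset: what is moved stays moved. The work goes in short steps, Python scripts to look and compute and a tool call to move; the robot and the scene stay as the last step left them, time stands still between calls to the robot, and variables do not carry over. Pictures are saved under pics/ and viewed, at most 10 in all, crops included, and the job is handed in when it is done.

Besides the shell and the picture viewer there is one more tool, called after "Request:" as name(argument=value, ...) on one line, values as JSON. arm_command: Moves the arm, as the interface text tells. Its arguments: {"type":"object","properties":{"rows":{"type":"array"},"newtons":{"type":"number"}},"required":["rows"]}

```bash
mkdir -p pics; ls; python3 - <<'E'
from station import get_obs,cams,job,bot
import cv2,numpy as np
for n in("top","side"):
    im=cams.read_camera(n); cv2.imwrite(f"pics/{n}0.png",im[:,:,::-1])
    p=cams.camera_params(n); print(n,p["K"],np.round(p["extrinsics"],3))
o=get_obs(); print({k:np.round(v,3) for k,v in o.items()},bot.grip_point_offset)
E
```

```text
pics
top [[492.61778811   0.         257.18332281]
 [  0.         492.61778811 192.89130315]
 [  0.           0.           1.        ]] [[-0.005 -0.999  0.047  0.574]
 [-1.     0.004 -0.015  0.067]
 [ 0.015 -0.047 -0.999  1.208]
 [ 0.     0.     0.     1.   ]]
side [[427.25418069   0.         257.86380548]
 [  0.         427.25418069 204.69027847]
 [  0.           0.           1.        ]] [[-0.986 -0.109  0.126  0.502]
 [-0.167  0.601 -0.781  0.87 ]
 [ 0.01  -0.791 -0.611  0.683]
 [ 0.     0.     0.     1.   ]]
{'t': np.float64(0.1), 'q': array([-1.257,  0.478,  0.022,  1.556, -0.011,  1.109, -0.083]), 'joint_vel': array([ 0.001, -0.002,  0.   , -0.004, -0.   ,  0.   ,  0.   ]), 'joint_torque': array([ 6.0000e-03, -5.9776e+01,  1.6150e+00, -2.8196e+01,  1.3000e-02,
        5.0000e-03, -0.0000e+00]), 'eef_pos': array([0.276, 0.615, 0.23 ]), 'tool_rot': array([-0.   ,  0.209,  0.978, -0.001]), 'contact_force': array([ 1.133,  0.028, -0.872]), 'torque': array([-0.001,  0.027,  0.001]), 'grasp_force': np.float64(0.0), 'gripper_width': np.float64(1.003)} 0.0187
```

View pics/top0.png

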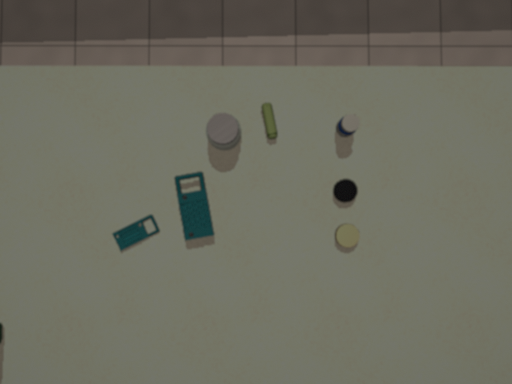

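View pics/side0.png

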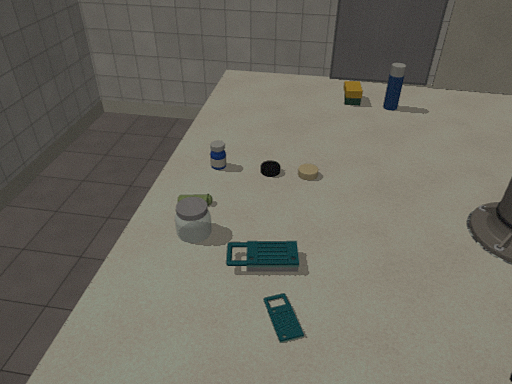

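Top view: the large plate is at (194,205) and the small look-alike at (137,232). The cream puck is at (347,236) and the black one at (345,190). I choose the large plate, whose handle points up in the image (+x), and the cream puck.

```bash
cat > h.py <<'E'
from station import get_obs,cams,job,bot
import cv2,numpy as np
def ray(n,uv,z):
    p=cams.camera_params(n);E=p["extrinsics"]
    d=E[:3,:3]@np.linalg.solve(p["K"],[uv[0],uv[1],1.]);c=E[:3,3]
    return (c+d*(z-c[2])/d[2])[:2]
def proj(n,P):
    p=cams.camera_params(n);q=np.linalg.inv(p["extrinsics"])@np.r_[P,1];q=p["K"]@q[:3];return q[:2]/q[2]
def blobs(im,lo,hi,amin=60):
    h=cv2.cvtColor(im,cv2.COLOR_RGB2HSV);m=cv2.inRange(h,np.array(lo),np.array(hi))
    m=cv2.morphologyEx(m,cv2.MORPH_CLOSE,np.ones((3,3)))
    cs,_=cv2.findContours(m,cv2.RETR_EXTERNAL,cv2.CHAIN_APPROX_NONE)
    return [c for c in cs if cv2.contourArea(c)>amin]
def st():
    o=get_obs();w,x,y,z=o["tool_rot"]
    yx,yy=2*(x*y-w*z),1-2*(x*x+z*z)
    print("t",round(float(o["t"]),2),"tcp",np.round(o["eef_pos"],4),"closeang",round(np.degrees(np.arctan2(yy,yx)),1),"F",np.round(o["contact_force"],1),"w",round(float(o["gripper_width"]),3),"gf",round(float(o["grasp_force"]),1))
E
python3 - <<'E'
from h import *
im=cv2.imread("pics/top0.png")[:,:,::-1].copy()
h=cv2.cvtColor(im,cv2.COLOR_RGB2HSV);print(h[210,195],h[236,347],h[260,300])
for c in blobs(im,(80,100,30),(105,255,255)):
    r=cv2.minAreaRect(c);pts=cv2.boxPoints(r);w=np.array([ray("top",p,.03) for p in pts]);print("teal",np.round(r[0]),np.round(w,4).tolist(),"c",np.round(w.mean(0),4))
    e=w[1]-w[0],w[2]-w[1];e=max(e,key=np.linalg.norm);print(np.linalg.norm(e),np.degrees(np.arctan2(e[1],e[0])))
x,y=347,236
print(h[y-16:y+17:4,x-16:x+17:4].reshape(-1,3).tolist()[::3])
a=cv2.resize(im[150:280,100:250],None,fx=4,fy=4,interpolation=cv2.INTER_CUBIC)
a=np.hstack([a[:520],cv2.resize(im[165:295,320:370],None,fx=4,fy=4)])
cv2.imwrite("pics/crop.png",np.clip(a[:,:,::-1]*1.8,0,255).astype(np.uint8))
E
```

```text
[ 92 169  59] [ 27  74 117] [ 32  28 119]
teal [136. 232.] [[0.5339, 0.3917], [0.5776, 0.3039], [0.5414, 0.2857], [0.4979, 0.3734]] c [0.5377 0.3387]
0.09809496055848708 -63.54331966700362
teal [193. 206.] [[0.6685, 0.2475], [0.6798, 0.1833], [0.5322, 0.157], [0.5211, 0.2208]] c [0.6004 0.2022]
0.14999599788393211 -169.89710117388162
[[32, 34, 119], [34, 32, 119], [34, 34, 119], [32, 35, 118], [27, 55, 106], [32, 33, 117], [30, 35, 117], [28, 73, 118], [27, 70, 117], [34, 34, 119], [27, 71, 118], [27, 76, 117], [34, 34, 119], [28, 72, 117], [27, 76, 117], [35, 28, 119], [27, 72, 117], [27, 76, 118], [34, 32, 119], [26, 74, 117], [22, 70, 105], [34, 30, 119], [20, 49, 94], [28, 35, 109], [35, 28, 119], [26, 39, 104], [34, 32, 119]]
```

View pics/crop.png

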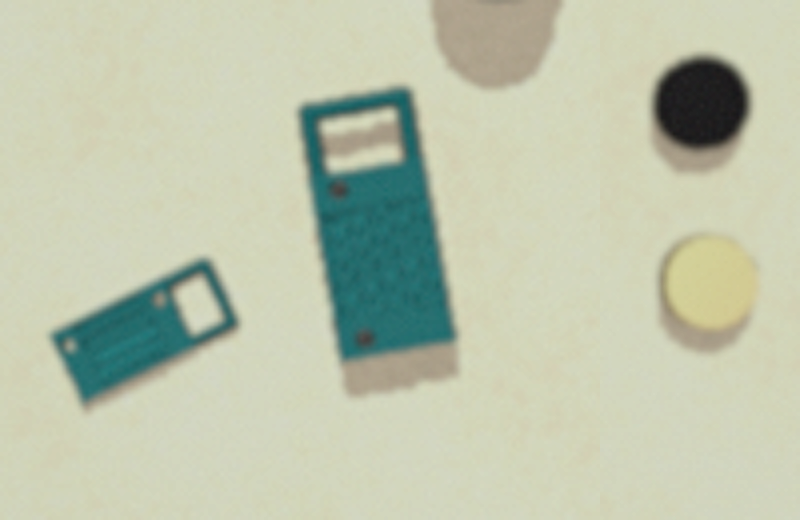

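The close crop confirms the choice: the large teal plate has its handle at the top, holes on its left edge and a shadow showing it is raised on the stand. The small look-alike lies flat on the shelf. I'm moving above the handle bar at about (0.671, 0.215).

Request:
arm_command(rows=[[[30, 0.66, -0.67, 0, -1], [30, 0.66, -0.67, 0, -1], [30, 0.66, -0.67, 0, -1], [30, 0.66, -0.67, 0, -1], [30, 0.66, -0.67, 0, -1], [30, 0.66, -0.67, 0, -1], [30, 0.66, -0.67, 0, -1], [30, 0.66, -0.66, 0, -1], [30, 0.65, -0.66, 0, -1], [30, 0.65, -0.65, 0, -1]]], newtons=40)

```text
t: 1.35
eef_pos: [0.672, 0.2149, 0.2309]
tool_rot: [-0.0, 0.575, 0.818, -0.0]
contact_force: [0.3, -0.0, 0.6]
gripper_width: 0.353
grasp_force: 0.0
```

```bash
python3 - <<'E'
from h import *
st()
im=cv2.imread("pics/top0.png")[:,:,::-1].copy()
for c in blobs(im,(20,50,112),(31,120,140)):
    (u,v),r=cv2.minEnclosingCircle(c)
    if abs(u-347)<12: print("puck",u,v,r,ray("top",(u,v),.022))
print("jar",ray("top",(223.5,128.5),.08))
E
```

```text
t 1.35 tcp [0.672  0.2149 0.2309] closeang 19.9 F [ 0.3 -0.   0.6] w 0.353 gf 0.0
puck 348.23004150390625 235.08175659179688 11.422796249389648 [ 0.52756305 -0.16901138]
jar [0.77624888 0.12746178]
```

Request:
arm_command(rows=[[[30, 0, 0, -0.4, -0.7], [30, 0, 0, -0.4, -0.7], [30, 0, 0, -0.4, -0.74], [30, 0, 0, -0.4, 0], [30, 0, 0, -0.4, 0], [30, 0, 0, -0.4, 0], [30, 0, 0, -0.3, 0], [30, 0, 0, -0.15, 0], [30, 0, 0, 0, 0], [30, 0, 0, 0, 0]]])

```text
t: 2.6
eef_pos: [0.6718, 0.2164, 0.0613]
tool_rot: [0.0, 0.642, 0.767, 0.001]
contact_force: [-0.1, 0.5, 0.3]
gripper_width: 0.352
grasp_force: 0.0
```

```bash
python3 - <<'E'
from h import *
st()
a=cams.read_camera("side")[190:290,190:330];b=cams.read_camera("top")[150:250,150:250]
a=np.hstack([cv2.resize(a,None,fx=3.3,fy=3.3,interpolation=cv2.INTER_CUBIC),cv2.resize(b,None,fx=3.3,fy=3.3,interpolation=cv2.INTER_CUBIC)])
cv2.imwrite("pics/g1.png",np.clip(a[:,:,::-1]*1.6,0,255).astype(np.uint8))
E
```

```text
t 2.6 tcp [0.6718 0.2164 0.0613] closeang 10.2 F [-0.1  0.5  0.3] w 0.352 gf 0.0
```

View pics/g1.png

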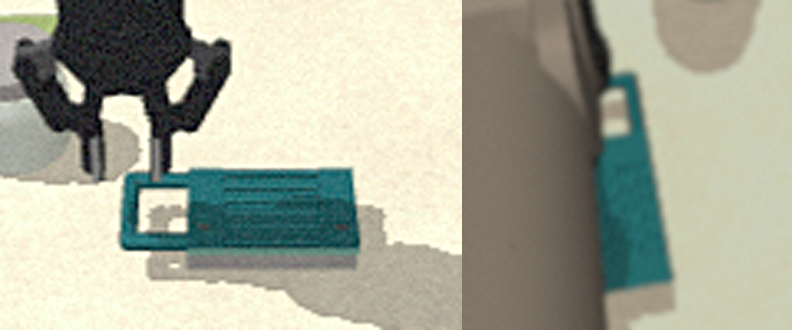

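The fingers straddle the bar at crop (97–158, 180), with the bar at column 130. The inner finger is over the gap, so I descend and pinch.

Request:
arm_command(rows=[[[30, 0, 0, -0.2, 0], [30, 0, 0, -0.2, 0], [30, 0, 0, -0.2, 0], [30, 0, 0, -0.19, 0], [30, 0, 0, 0, 0], [0, 0, 0, 0, 0], [0, 0, 0, 0, 0], [0, 0, 0, 0, 0], [0, 0, 0, 0, 0], [0, 0, 0, 0, 0]]], newtons=40)

```text
t: 3.95
eef_pos: [0.6715, 0.2164, 0.0132]
tool_rot: [0.0, 0.642, 0.767, 0.0]
contact_force: [-0.6, 0.1, 0.2]
gripper_width: 0.123
grasp_force: 39.0
```

```bash
python3 -c "
from h import *
st()"
```

```text
t 3.95 tcp [0.6715 0.2164 0.0132] closeang 10.2 F [-0.6  0.1  0.2] w 0.123 gf 39.0
```

Request:
arm_command(rows=[[[0, 0, 0, 0.08, 0], [0, 0, 0, 0.1, 0], [0, 0, 0, 0.12, 0], [0, 0, 0, 0.15, 0], [0, 0, 0, 0.2, 0], [0, 0, 0, 0.22, 0], [0, 0, 0, 0.22, 0], [0, 0, 0, 0.22, 0], [0, 0, 0, 0.2, 0], [0, 0, 0, 0.15, 0]]])

```text
t: 5.2
eef_pos: [0.6713, 0.2163, 0.1134]
tool_rot: [0.0, 0.642, 0.767, 0.0]
contact_force: [0.5, -0.3, -0.5]
gripper_width: 0.12
grasp_force: 38.9
```

```bash
python3 - <<'E'
from h import *
st()
a=cams.read_camera("side")[150:300,150:350];b=cams.read_camera("top")[130:280,140:300]
a=np.hstack([cv2.resize(a,None,fx=2.2,fy=2.2,interpolation=cv2.INTER_CUBIC),cv2.resize(b,None,fx=2.2,fy=2.2,interpolation=cv2.INTER_CUBIC)])
cv2.imwrite("pics/g2.png",np.clip(a[:,:,::-1]*1.6,0,255).astype(np.uint8))
E
```

```text
t 5.2 tcp [0.6713 0.2163 0.1134] closeang 10.2 F [ 0.5 -0.3 -0.5] w 0.12 gf 38.9
```

View pics/g2.png

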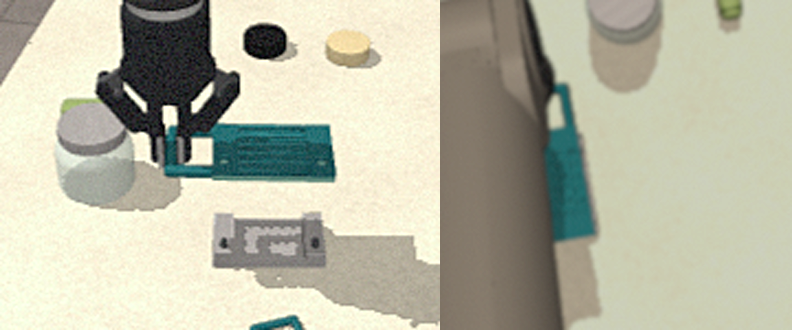

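Plate is held level at crop (270,150). The stand is bare, with its pins at crop (224,242) and (316,242). I carry the plate to free shelf on the right.

Request:
arm_command(rows=[[[0, 0.06, -0.2, 0, 0], [0, 0.11, -0.4, 0, 0], [0, 0.13, -0.5, 0, 0], [0, 0.13, -0.5, 0, 0], [0, 0.13, -0.5, 0, 0], [0, 0.13, -0.5, 0, 0], [0, 0.13, -0.5, -0.2, 0], [0, 0.13, -0.45, -0.3, 0], [0, 0.11, -0.3, -0.3, 0], [0, 0, -0.1, -0.2, 0]]])

```text
t: 6.55
eef_pos: [0.7343, -0.0237, 0.0509]
tool_rot: [-0.0, 0.643, 0.766, -0.001]
contact_force: [0.2, -0.2, -1.6]
gripper_width: 0.122
grasp_force: 39.0
```

```bash
python3 - <<'E'
from h import *
st()
b=cams.read_camera("top");cv2.imwrite("pics/t3.png",b[:,:,::-1])
print([ray("side",p,.026) for p in((251.8,260),(293.6,260))])
c=np.array([.5787,.1983]);a=np.radians(10.1);R=np.array([[np.cos(a),-np.sin(a)],[np.sin(a),np.cos(a)]])
P=[c+R@[s*.045,.018] for s in(1,-1)];print(P,[proj("side",[*p,.0275]) for p in P],[proj("top",[*p,.0275]) for p in P])
# stand dark pins in top & side
for n,im in(("top",b),("side",cams.read_camera("side"))):
    for p in P:
        u,v=np.round(proj(n,[*p,.0275])).astype(int)
        print(n,u,v);print(cv2.cvtColor(im,cv2.COLOR_RGB2GRAY)[v-6:v+7,u-6:u+7])
E
```

```text
t 6.55 tcp [ 0.7343 -0.0237  0.0509] closeang 10.0 F [ 0.2 -0.2 -1.6] w 0.122 gf 39.0
[array([0.61751997, 0.22483456]), array([0.52882591, 0.20895433])]
[array([0.61984604, 0.22391256]), array([0.53124076, 0.20812955])] [array([250.81364788, 259.06705005]), array([292.5648988 , 259.09473703])] [array([184.43266422, 197.37120317]), array([190.98428032, 234.47117554])]
top 184 197
[[130 130 129 130 129 130 129 127 127 126 125 125 124]
 [130 130 129 128 126 126 126 125 122 119 114 113 115]
 [129 128 125 120 116 114 117 118 114 108 105 105 107]
 [128 126 119 111 107 105 107 108 108 105 104 102 104]
 [129 124 116 108 103  99  96  95  99 103 105 103 104]
 [129 125 118 109 100  89  77  76  87  99 104 104 104]
 [129 128 121 110  99  81  59  55  74  93 103 104 103]
 [129 128 122 111  99  83  60  54  72  92 102 103 103]
 [130 128 121 110 102  91  74  67  79  94 103 103 101]
 [129 128 119 108 103  97  87  78  82  95 101  99  92]
 [130 128 120 109 103  97  87  78  79  86  90  88  83]
 [129 128 123 110  95  85  80  77  75  78  80  79  79]
 [129 129 125 113  90  75  76  78  79  79  78  79  80]]
to
[... 1483 characters left out ...]
03 101 101 102 102 101  92 100 104 139]
 [ 72  95 100 102 107 104 102 100  99  96  95  98  98]
 [ 66  89 108 106 102  99 103  98 103 106 106 100 101]
 [ 72  90 103 101 105 105 101 100 101 111 108  93  97]
 [ 76  90 101 105 107 102  92 105 105 108 100  99  96]
 [ 79 101 110 106  80  57  54  63  94 109 103  99 104]
 [ 82 107 109 109  78  41  34  33  91 114  91  95 102]
 [ 86  88 107 111  75  47  35  35  67 102  94  96 101]
 [ 90  92 103 108  68  26  34  32  63  73  80  92 101]
 [ 93  92 104 104  94  57  37  48  61  92  93 102 105]
 [ 96  85  97 109 104 101 101 103  98 102  99 100 102]
 [ 85  70 101 107 110 108 108 109 101 107 104 103 103]
 [ 97  73  76  91  88  87  93  86  84  83  82  97 101]]
```

The pins agree with prediction to under 1 mm in both views. I lower until the plate nearly rests on the shelf, then loosen the grip.

Request:
arm_command(rows=[[[0, 0, 0, -0.2, 0], [0, 0, 0, -0.2, 0], [0, 0, 0, -0.15, 0], [0, 0, 0, -0.1, 0], [0, 0, 0, -0.05, 0], [0, 0, 0, -0.03, 0], [0, 0, 0, 0, 0], [0, 0, 0, 0, 0], [0, 0, 0, 0, 0], [0, 0, 0, 0, 0]]])

```text
t: 7.9
eef_pos: [0.7348, -0.0208, 0.0089]
tool_rot: [0.0, 0.642, 0.767, 0.0]
contact_force: [-0.3, -0.3, -1.3]
gripper_width: 0.122
grasp_force: 39.0
```

Request:
arm_command(rows=[[[0, 0, 0, 0, 0], [0, 0, 0, 0, 0], [0, 0, 0, 0, 0], [0, 0, 0, 0, 0], [0, 0, 0, 0, 0], [0, 0, 0, 0, 0], [0, 0, 0, 0, 0], [0, 0, 0, 0, 0], [0, 0, 0, 0, 0], [0, 0, 0, 0, 0]]], newtons=4)

```text
t: 9.15
eef_pos: [0.7347, -0.0207, 0.0087]
tool_rot: [-0.0, 0.642, 0.767, 0.0]
contact_force: [-0.5, -0.2, -1.6]
gripper_width: 0.122
grasp_force: 39.0
```

```bash
python3 - <<'E'
from h import *
st()
z0=get_obs()["eef_pos"][2]+.013
L,h=150,6
def bar(p):
    p=np.radians(p)
    if p<=np.pi/2: return np.array([L*np.cos(p)-h*np.sin(p),L*np.sin(p)+h*np.cos(p)])
    p=np.pi-p; return np.array([-12-L*np.cos(p)+h*np.sin(p),L*np.sin(p)+h*np.cos(p)])
from scipy.optimize import brentq
p0=brentq(lambda p:bar(p)[1]-z0*1000,-5,40);print("phi0",p0)
p1=180-brentq(lambda p:bar(p)[1]-17.5,-5,40)
a=np.radians(10.1);ph=np.linspace(p0,p1,41)
B=np.array([bar(p) for p in ph]);B-=B[0]
U=np.round(np.c_[B[:,0]*np.cos(a),B[:,0]*np.sin(a),B[:,1]]/60,2);D=np.diff(U,axis=0)
for k in range(0,40,10): print([[0,*np.round(d,2).tolist(),0] for d in D[k:k+10]])
E
```

```text
t 9.15 tcp [ 0.7347 -0.0207  0.0087] closeang 10.2 F [-0.5 -0.2 -1.6] w 0.122 gf 39.0
phi0 6.024536693549383
[[0, -0.03, -0.01, 0.18, 0], [0, -0.05, 0.0, 0.18, 0], [0, -0.06, -0.01, 0.18, 0], [0, -0.07, -0.02, 0.17, 0], [0, -0.08, -0.01, 0.16, 0], [0, -0.1, -0.02, 0.16, 0], [0, -0.11, -0.02, 0.15, 0], [0, -0.11, -0.02, 0.14, 0], [0, -0.13, -0.02, 0.13, 0], [0, -0.14, -0.03, 0.12, 0]]
[[0, -0.14, -0.02, 0.12, 0], [0, -0.16, -0.03, 0.1, 0], [0, -0.16, -0.03, 0.09, 0], [0, -0.16, -0.03, 0.07, 0], [0, -0.17, -0.03, 0.07, 0], [0, -0.18, -0.03, 0.05, 0], [0, -0.18, -0.03, 0.04, 0], [0, -0.18, -0.03, 0.02, 0], [0, -0.18, -0.04, 0.01, 0], [0, -0.18, -0.03, 0.0, 0]]
[[0, -0.18, -0.03, 0.0, 0], [0, -0.18, -0.03, -0.02, 0], [0, -0.18, -0.03, -0.03, 0], [0, -0.18, -0.04, -0.04, 0], [0, -0.18, -0.03, -0.06, 0], [0, -0.16, -0.03, -0.07, 0], [0, -0.17, -0.03, -0.08, 0], [0, -0.16, -0.02, -0.09, 0], [0, -0.15, -0.03, -0.11, 0], [0, -0.14, -0.03, -0.11, 0]]
[[0, -0.13, -0.02, -0.13, 0], [0, -0.12, -0.02, -0.13, 0], [0, -0.12, -0.02, -0.15, 0], [0, -0.1, -0.02, -0.15, 0], [0, -0.09, -0.02, -0.16, 0], [0, -0.08, -0.01, -0.17, 0], [0, -0.07, -0.01, -0.17, 0], [0, -0.05, -0.01, -0.18, 0], [0, -0.04, -0.01, -0.18, 0], [0, -0.03, -0.01, -0.18, 0]]
```

The grip did not relax by itself, so I ease the opening a hair close to the shelf and let it close again at low force.

Request:
arm_command(rows=[[[0, 0, 0, -0.04, 0], [0, 0, 0, -0.03, 0], [0, 0, 0, -0.02, 0], [0, 0, 0, 0, 0], [10.6, 0, 0, 0, 0], [10.6, 0, 0, 0, 0], [0, 0, 0, 0, 0], [0, 0, 0, 0, 0], [0, 0, 0, 0, 0], [0, 0, 0, 0, 0]]], newtons=4)

```text
t: 10.4
eef_pos: [0.7347, -0.0208, 0.0033]
tool_rot: [-0.0, 0.642, 0.767, -0.0]
contact_force: [-0.2, 0.1, -0.4]
gripper_width: 0.129
grasp_force: 29.0
```

```bash
python3 - <<'E'
from h import *
st()
a=cams.read_camera("side")[130:280,120:320]
cv2.imwrite("pics/g3.png",np.clip(cv2.resize(a,None,fx=3,fy=3,interpolation=cv2.INTER_CUBIC)[:,:,::-1]*1.6,0,255).astype(np.uint8))
E
```

```text
t 10.4 tcp [ 0.7347 -0.0208  0.0033] closeang 10.2 F [-0.2  0.1 -0.4] w 0.129 gf 29.0
```

View pics/g3.png

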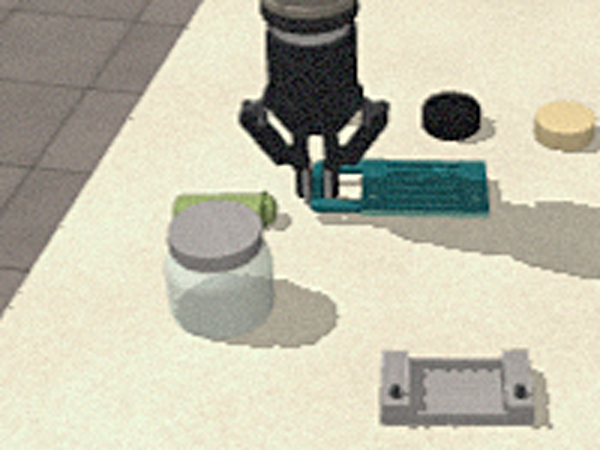

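The plate is still level just above the shelf, at (400,190), and the grip fell to 29 N. I ease it a bit more.

Request:
arm_command(rows=[[[11.6, 0, 0, 0, 0], [11.6, 0, 0, 0, 0], [11.6, 0, 0, 0, 0], [11.6, 0, 0, 0, 0], [0, 0, 0, 0, 0], [0, 0, 0, 0, 0], [0, 0, 0, 0, 0], [0, 0, 0, 0, 0], [0, 0, 0, 0, 0], [0, 0, 0, 0, 0]]], newtons=4)

```text
t: 11.7
eef_pos: [0.7348, -0.0207, 0.0033]
tool_rot: [0.0, 0.642, 0.767, 0.0]
contact_force: [-0.1, 0.3, -0.2]
gripper_width: 0.128
grasp_force: 19.6
```

Request:
arm_command(rows=[[[11.6, -0.01, 0, 0.09, 0], [11.6, -0.03, -0.01, 0.18, 0], [11.6, -0.05, 0, 0.18, 0], [11.6, -0.06, -0.01, 0.18, 0], [11.6, -0.07, -0.02, 0.17, 0], [11.6, 0, 0, 0, 0], [11.6, 0, 0, 0, 0], [11.6, 0, 0, 0, 0], [11.6, 0, 0, 0, 0], [11.6, 0, 0, 0, 0]]], newtons=4)

```text
t: 12.95
eef_pos: [0.7215, -0.0231, 0.0511]
tool_rot: [-0.0, 0.642, 0.767, -0.0]
contact_force: [1.4, 0.1, -1.6]
gripper_width: 0.136
grasp_force: 6.2
```

```bash
python3 - <<'E'
from h import *
st()
a=cams.read_camera("side")[130:280,120:320]
cv2.imwrite("pics/g4.png",np.clip(cv2.resize(a,None,fx=3,fy=3,interpolation=cv2.INTER_CUBIC)[:,:,::-1]*1.6,0,255).astype(np.uint8))
E
```

```text
t 12.95 tcp [ 0.7215 -0.0231  0.0511] closeang 10.2 F [ 1.4  0.1 -1.6] w 0.136 gf 6.2
```

View pics/g4.png

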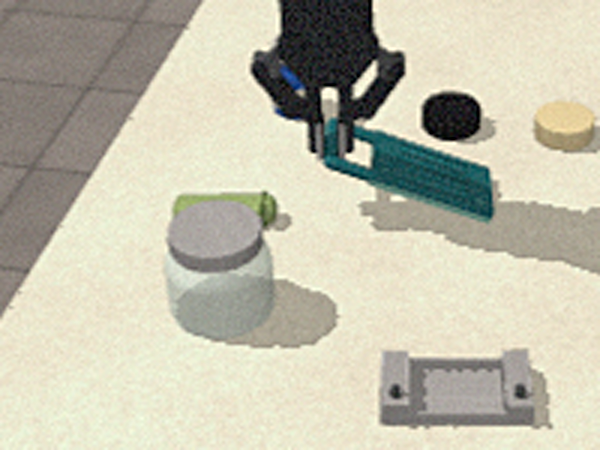

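It tips about its far edge at 6 N, as wanted. I continue the arc.

Request:
arm_command(rows=[[[11.6, -0.08, -0.01, 0.16, 0], [11.6, -0.1, -0.02, 0.16, 0], [11.6, -0.11, -0.02, 0.15, 0], [11.6, -0.11, -0.02, 0.14, 0], [11.6, -0.13, -0.02, 0.13, 0], [11.6, -0.14, -0.03, 0.12, 0], [11.6, -0.14, -0.02, 0.12, 0], [11.6, -0.16, -0.03, 0.1, 0], [11.6, -0.16, -0.03, 0.09, 0], [11.6, -0.16, -0.03, 0.07, 0]]])

```text
t: 14.25
eef_pos: [0.6449, -0.0369, 0.127]
tool_rot: [0.001, 0.641, 0.767, 0.001]
contact_force: [2.5, 0.5, 5.2]
gripper_width: 0.139
grasp_force: 6.3
```

Request:
arm_command(rows=[[[11.6, -0.17, -0.03, 0.07, 0], [11.6, -0.18, -0.03, 0.05, 0], [11.6, -0.18, -0.03, 0.04, 0], [11.6, -0.18, -0.03, 0.02, 0], [11.6, -0.18, -0.04, 0.01, 0], [11.6, -0.18, -0.03, 0, 0], [11.6, 0, 0, 0, 0], [11.6, 0, 0, 0, 0], [11.6, 0, 0, 0, 0], [11.6, 0, 0, 0, 0]]])

```text
t: 15.5
eef_pos: [0.5802, -0.0486, 0.1385]
tool_rot: [0.001, 0.642, 0.767, 0.001]
contact_force: [-0.3, 0.7, 11.1]
gripper_width: 0.137
grasp_force: 7.0
```

```bash
python3 - <<'E'
from h import *
st()
a=cams.read_camera("side")[90:240,150:350]
cv2.imwrite("pics/g5.png",np.clip(cv2.resize(a,None,fx=3,fy=3,interpolation=cv2.INTER_CUBIC)[:,:,::-1]*1.6,0,255).astype(np.uint8))
E
```

```text
t 15.5 tcp [ 0.5802 -0.0486  0.1385] closeang 10.2 F [-0.3  0.7 11.1] w 0.137 gf 7.0
```

View pics/g5.png

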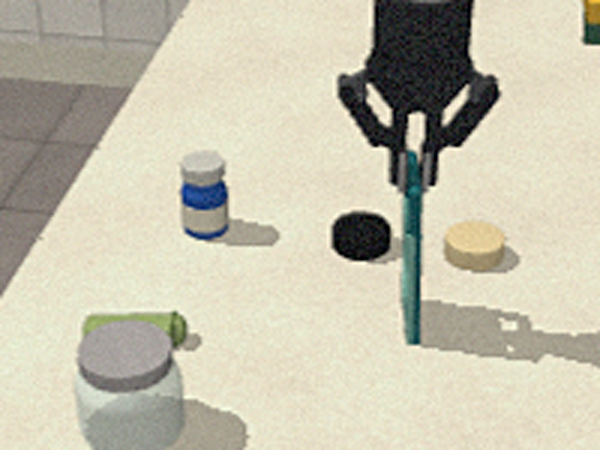

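The plate stands vertical on its edge, at (412,150)–(415,342). I continue over the top and down the other side.

Request:
arm_command(rows=[[[11.6, -0.18, -0.03, 0, 0], [11.6, -0.18, -0.03, -0.02, 0], [11.6, -0.18, -0.03, -0.03, 0], [11.6, -0.18, -0.04, -0.04, 0], [11.6, -0.18, -0.03, -0.06, 0], [11.6, -0.16, -0.03, -0.07, 0], [11.6, -0.17, -0.03, -0.08, 0], [11.6, -0.16, -0.02, -0.09, 0], [11.6, -0.15, -0.03, -0.11, 0], [11.6, -0.14, -0.03, -0.11, 0]]])

```text
t: 16.8
eef_pos: [0.4757, -0.067, 0.0999]
tool_rot: [-0.002, 0.642, 0.767, -0.002]
contact_force: [-2.2, -1.2, 3.9]
gripper_width: 0.133
grasp_force: 7.0
```

```bash
python3 - <<'E'
from h import *
st()
a=cams.read_camera("side")
m=cv2.inRange(cv2.cvtColor(a,cv2.COLOR_RGB2HSV),(70,60,30),(105,255,255))
for c in cv2.findContours(m,0,2)[0]:
    if cv2.contourArea(c)>30: print(cv2.contourArea(c),np.round(cv2.boxPoints(cv2.minAreaRect(c))).tolist())
o=get_obs()["eef_pos"];print("bar",proj("side",o+[0,0,.0115]))
ax=np.array([np.cos(.176),np.sin(.176)])
for z in(0,): print("edge predicted", proj("side",[*(o[:2]+.1*ax),0]))
E
```

```text
t 16.8 tcp [ 0.4757 -0.067   0.0999] closeang 10.1 F [-2.2 -1.2  3.9] w 0.133 gf 7.0
1040.5 [[263.0, 299.0], [286.0, 289.0], [304.0, 335.0], [281.0, 344.0]]
716.0 [[279.0, 192.0], [326.0, 151.0], [337.0, 163.0], [290.0, 205.0]]
bar [328.15111859 161.99718405]
edge predicted [286.35447416 197.02932488]
```

Request:
arm_command(rows=[[[11.6, -0.13, -0.02, -0.13, 0], [11.6, -0.12, -0.02, -0.13, 0], [11.6, -0.12, -0.02, -0.15, 0], [11.6, -0.1, -0.02, -0.15, 0], [11.6, -0.09, -0.02, -0.16, 0], [11.6, -0.06, -0.01, -0.17, 0], [11.6, -0.03, -0.01, -0.17, 0], [11.6, 0, 0, -0.18, 0], [11.6, 0, 0, -0.18, 0], [11.6, 0, 0, -0.15, 0]]])

```text
t: 18.1
eef_pos: [0.4403, -0.0735, 0.0055]
tool_rot: [-0.0, 0.641, 0.767, -0.0]
contact_force: [-0.7, 0.5, 0.0]
gripper_width: 0.136
grasp_force: 7.2
```

Request:
arm_command(rows=[[[0, 0, 0, 0, 0], [0, 0, 0, 0, 0], [0, 0, 0, 0, 0], [0, 0, 0, 0, 0], [0, 0, 0, 0, 0], [0, 0, 0, 0, 0], [0, 0, 0, 0, 0], [0, 0, 0, 0, 0], [0, 0, 0, 0, 0], [0, 0, 0, 0, 0]]], newtons=60)

```text
t: 19.35
eef_pos: [0.4403, -0.0735, 0.0063]
tool_rot: [0.0, 0.642, 0.767, 0.0]
contact_force: [0.4, 0.3, -0.5]
gripper_width: 0.118
grasp_force: 58.4
```

```bash
cat >> h.py <<'E'
def plate(n,lo=(70,60,30)):
    a=cams.read_camera(n)
    m=cv2.inRange(cv2.cvtColor(a,cv2.COLOR_RGB2HSV),lo,(105,255,255))
    for c in cv2.findContours(m,0,2)[0]:
        if cv2.contourArea(c)>30: print(n,cv2.contourArea(c),np.round(cv2.boxPoints(cv2.minAreaRect(c)),1).tolist())
    return a
E
python3 - <<'E'
from h import *
st()
a=plate("side");h=cv2.cvtColor(a,cv2.COLOR_RGB2HSV)
o=get_obs()["eef_pos"]
ax=np.array([np.cos(.176),np.sin(.176)])
for d in(.05,.06,.094,.14):
    u,v=np.round(proj("side",[*(o[:2]+d*ax),.012])).astype(int);print(d,u,v,h[v,u])
E
```

```text
t 19.35 tcp [ 0.4403 -0.0735  0.0063] closeang 10.2 F [ 0.4  0.3 -0.5] w 0.118 gf 58.4
side 1041.5 [[262.20001220703125, 298.70001220703125], [284.8999938964844, 289.29998779296875], [304.0, 335.20001220703125], [281.29998779296875, 344.6000061035156]]
side 800.0 [[281.6000061035156, 185.8000030517578], [340.3999938964844, 179.3000030517578], [342.3999938964844, 197.6999969482422], [283.70001220703125, 204.3000030517578]]
0.05 318 193 [ 80  68 101]
0.06 315 193 [ 78  70 121]
0.094 302 193 [ 93 165  68]
0.14 285 193 [ 81  78 117]
```

Request:
arm_command(rows=[[[0, 0, 0, -0.04, 0], [0, 0, 0, -0.03, 0], [0, 0, 0, 0, 0], [0, 0, 0, 0.1, 0], [0, 0, 0, 0.15, 0], [0, 0, 0, 0.2, 0], [0, 0, 0, 0.3, 0], [0, 0, 0, 0.3, 0], [0, 0, 0, 0.3, 0], [0, 0, 0, 0.3, 0]]])

```text
t: 20.65
eef_pos: [0.44, -0.0735, 0.1024]
tool_rot: [0.0, 0.642, 0.767, 0.0]
contact_force: [-0.7, -0.3, -1.0]
gripper_width: 0.121
grasp_force: 58.4
```

Request:
arm_command(rows=[[[0, 0.04, 0.2, 0.1, 0], [0, 0.08, 0.45, 0, 0], [0, 0.1, 0.55, 0, 0], [0, 0.1, 0.55, 0, 0], [0, 0.1, 0.55, 0, 0], [0, 0.1, 0.55, 0, 0], [0, 0.1, 0.55, -0.1, 0], [0, 0.08, 0.45, -0.2, 0], [0, 0.05, 0.3, -0.3, 0], [0, 0.02, 0.13, -0.3, 0]]])

```text
t: 21.9
eef_pos: [0.486, 0.1848, 0.0518]
tool_rot: [-0.0, 0.641, 0.768, -0.0]
contact_force: [-0.0, -0.4, -0.1]
gripper_width: 0.117
grasp_force: 58.4
```

Request:
arm_command(rows=[[[0, 0, 0, -0.1, 0], [0, 0, 0, 0, 0], [0, 0, 0, 0, 0], [0, 0, 0, 0, 0], [0, 0, 0, 0, 0], [0, 0, 0, 0, 0], [0, 0, 0, 0, 0], [0, 0, 0, 0, 0], [0, 0, 0, 0, 0], [0, 0, 0, 0, 0]]])

```text
t: 23.15
eef_pos: [0.4863, 0.1833, 0.0471]
tool_rot: [0.0, 0.642, 0.767, -0.0]
contact_force: [0.0, -0.6, -2.7]
gripper_width: 0.117
grasp_force: 58.4
```

```bash
python3 - <<'E'
from h import *
st()
a=plate("side");b=plate("top")
o=get_obs()["eef_pos"];ax=np.array([np.cos(.176),np.sin(.176)]);ay=np.array([-ax[1],ax[0]])
for n in("side","top"):
  print(n,[np.round(proj(n,[*(o[:2]+d*ax+(e-.0016)*ay),o[2]+.0125-z]),1).tolist() for d,e,z in((.15,.035,.006),(.15,-.035,-.006),(.049,.018,-.006),(.139,.018,-.006))])
a=np.hstack([cv2.resize(x,None,fx=3,fy=3,interpolation=cv2.INTER_CUBIC) for x in(a[200:300,210:340],b[170:270,160:290])])
cv2.imwrite("pics/g6.png",np.clip(a[:,:,::-1]*1.6,0,255).astype(np.uint8))
E
```

```text
t 23.15 tcp [0.4863 0.1833 0.0471] closeang 10.2 F [ 0.  -0.6 -2.7] w 0.117 gf 58.4
side 1040.5 [[262.6000061035156, 298.6000061035156], [285.6000061035156, 289.3999938964844], [303.8999938964844, 335.20001220703125], [281.0, 344.3999938964844]]
side 1396.5 [[244.89999389648438, 235.89999389648438], [318.20001220703125, 226.6999969482422], [321.3999938964844, 252.3000030517578], [248.10000610351562, 261.5]]
top 719.0 [[112.80000305175781, 233.60000610351562], [150.8000030517578, 214.60000610351562], [158.8000030517578, 230.60000610351562], [120.80000305175781, 249.60000610351562]]
top 1154.0 [[175.89999389648438, 195.10000610351562], [203.89999389648438, 190.3000030517578], [214.60000610351562, 253.5], [186.60000610351562, 258.29998779296875]]
side [[245.3, 255.8], [245.7, 229.4], [293.4, 246.1], [250.6, 246.0]]
top [[175.0, 193.4], [204.1, 187.8], [189.1, 234.9], [182.3, 196.5]]
```

View pics/g6.png

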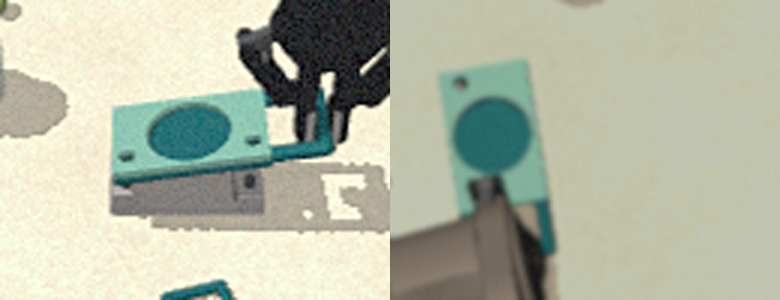

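The dish faces up at (490,133). The plate is tilted a few degrees with its far end low, and the pin holes show at side-crop (126,156) and (254,139) and top-crop (460,83). I triangulate the holes against the pins.

```bash
python3 - <<'E'
from h import *
def hole(n,u,v,k):
    g=cv2.cvtColor(cams.read_camera(n),cv2.COLOR_RGB2GRAY).astype(float)
    w=g[v-k:v+k+1,u-k:u+k+1];w=np.clip(np.median(w)-15-w,0,None);Y,X=np.mgrid[v-k:v+k+1,u-k:u+k+1]
    return (X*w).sum()/w.sum(),(Y*w).sum()/w.sum()
s1=hole("side",252,252,4);s2=hole("side",295,246,4);t1=hole("top",183,198,4);print(s1,s2,t1)
from scipy.optimize import brentq
def tri(a,b):
    zs=np.linspace(.02,.09,141);d=[np.linalg.norm(ray("top",a,z)-ray("side",b,z)) for z in zs];i=np.argmin(d);return zs[i],d[i],ray("top",a,zs[i]),ray("side",b,zs[i])
print("far",tri(t1,s1))
o=get_obs()["eef_pos"]
for z in(.058,.060,.062): print("near",z,ray("side",s2,z))
print("pins",[.6198,.2239],[.5312,.2081])
# pins seen by identical method from side baseline
im=cv2.imread("pics/g6.png")
E
```

```text
(np.float64(251.8558394160584), np.float64(251.92883211678833)) (np.float64(294.10357815442563), np.float64(246.68173258003768)) (np.float64(183.30980392156863), np.float64(196.9607843137255))
far (np.float64(0.048499999999999995), np.float64(0.002358250009166352), array([0.62001345, 0.22376404]), array([0.61770455, 0.22328413]))
near 0.058 [0.53047283 0.20142435]
near 0.06 [0.53038094 0.20356495]
near 0.062 [0.53028906 0.20570554]
pins [0.6198, 0.2239] [0.5312, 0.2081]
```

Holes and pins agree within about 1 mm. I lower the far end onto pin_a first.

Request:
arm_command(rows=[[[0, 0, 0, -0.03, 0], [0, 0, 0, -0.03, 0], [0, 0, 0, -0.03, 0], [0, 0, 0, -0.03, 0], [0, 0, 0, -0.03, 0], [0, 0, 0, -0.03, 0], [0, 0, 0, -0.03, 0], [0, 0, 0, -0.03, 0], [0, 0, 0, -0.02, 0], [0, 0, 0, 0, 0]]])

```text
t: 24.65
eef_pos: [0.4866, 0.1833, 0.0316]
tool_rot: [0.0, 0.642, 0.767, 0.0]
contact_force: [1.8, 0.2, -1.1]
gripper_width: 0.114
grasp_force: 58.6
```

```bash
python3 - <<'E'
from h import *
st();plate("side");plate("top")
E
```

```text
t 24.65 tcp [0.4866 0.1833 0.0316] closeang 10.2 F [ 1.8  0.2 -1.1] w 0.114 gf 58.6
side 1039.5 [[262.6000061035156, 298.6000061035156], [285.6000061035156, 289.3999938964844], [303.8999938964844, 335.20001220703125], [281.0, 344.3999938964844]]
side 1374.0 [[245.10000610351562, 239.1999969482422], [317.6000061035156, 232.3000030517578], [320.0, 258.0], [247.60000610351562, 264.8999938964844]]
top 718.0 [[112.80000305175781, 233.60000610351562], [150.8000030517578, 214.60000610351562], [158.8000030517578, 230.60000610351562], [120.80000305175781, 249.60000610351562]]
top 1137.0 [[176.8000030517578, 194.89999389648438], [204.5, 190.1999969482422], [215.0, 252.8000030517578], [187.1999969482422, 257.5]]
```

Request:
arm_command(rows=[[[0, 0.02, 0, 0, 0], [0, 0.01, 0, 0, 0], [0, 0, 0, -0.02, 0], [0, 0, 0, -0.02, 0], [0, 0, 0, -0.02, 0], [0, 0, 0, -0.02, 0], [0, 0, 0, -0.02, 0], [0, 0, 0, 0, 0], [0, 0, 0, 0, 0], [0, 0, 0, 0, 0]]])

```text
t: 26.0
eef_pos: [0.4882, 0.1832, 0.0255]
tool_rot: [0.0, 0.642, 0.767, 0.0]
contact_force: [-0.2, -0.1, -0.2]
gripper_width: 0.116
grasp_force: 58.6
```

```bash
python3 - <<'E'
from h import *
st();plate("side");plate("top")
c=np.array([.5787,.1983]);a=np.radians(10.1);R=np.array([[np.cos(a),-np.sin(a)],[np.sin(a),np.cos(a)]])
for z in(.02,.026,.0295): print("far near-side corner if bottom at",z,proj("side",[*(c+R@[.056,.035]),z]), "near", proj("side",[*(c+R@[-.1,.035]),z]),"top",[np.round(proj("top",[*(c+R@p),z+.012]),1).tolist() for p in([.056,.035],[.056,-.035])])
E
```

```text
t 26.0 tcp [0.4882 0.1832 0.0255] closeang 10.2 F [-0.2 -0.1 -0.2] w 0.116 gf 58.6
side 1040.5 [[262.6000061035156, 298.6000061035156], [285.6000061035156, 289.3999938964844], [303.8999938964844, 335.20001220703125], [281.0, 344.3999938964844]]
side 1379.5 [[244.60000610351562, 240.6999969482422], [316.5, 234.0], [318.8999938964844, 260.0], [247.10000610351562, 266.6000061035156]]
top 720.0 [[112.80000305175781, 233.60000610351562], [150.8000030517578, 214.60000610351562], [158.8000030517578, 230.60000610351562], [120.80000305175781, 249.60000610351562]]
top 1129.5 [[177.1999969482422, 194.3000030517578], [204.8000030517578, 189.6999969482422], [215.10000610351562, 251.8000030517578], [187.60000610351562, 256.3999938964844]]
far near-side corner if bottom at 0.02 [245.62132679 267.25076807] near [318.64821756 267.28102559] top [[176.3, 194.0], [205.3, 188.8]]
far near-side corner if bottom at 0.026 [245.59945714 265.26729351] near [318.92088509 265.30209269] top [[176.0, 193.9], [205.1, 188.6]]
far near-side corner if bottom at 0.0295 [245.58661801 264.10284512] near [319.08095911 264.14032714] top [[175.7, 193.9], [204.9, 188.6]]
```

Pin_a is engaged: the far corner sits at row 266.6 against 267.2 when seated. Now I ease the grip and lower the handle end.

Request:
arm_command(rows=[[[11.3, 0, 0, 0, 0], [11.3, 0, 0, 0, 0], [11.5, -0.01, 0, -0.02, 0], [11.5, -0.01, 0, -0.03, 0], [11.5, 0, 0, -0.03, 0], [11.5, 0, 0, -0.03, 0], [11.5, 0, 0, -0.03, 0], [11.5, 0, 0, -0.03, 0], [11.5, 0, 0, -0.03, 0], [11.5, 0, 0, 0, 0]]], newtons=20)

```text
t: 27.35
eef_pos: [0.4866, 0.1831, 0.0133]
tool_rot: [-0.0, 0.642, 0.767, -0.0]
contact_force: [-1.3, -0.1, -0.4]
gripper_width: 0.137
grasp_force: 9.5
```

```bash
python3 - <<'E'
from h import *
st();plate("side");plate("top")
E
```

```text
t 27.35 tcp [0.4866 0.1831 0.0133] closeang 10.2 F [-1.3 -0.1 -0.4] w 0.137 gf 9.5
side 1040.5 [[262.6000061035156, 298.6000061035156], [285.6000061035156, 289.3999938964844], [303.8999938964844, 335.20001220703125], [281.0, 344.3999938964844]]
side 1376.5 [[246.3000030517578, 240.3000030517578], [318.3999938964844, 238.3000030517578], [319.20001220703125, 264.3999938964844], [247.0, 266.3999938964844]]
top 721.0 [[112.80000305175781, 233.60000610351562], [150.8000030517578, 214.60000610351562], [158.8000030517578, 230.60000610351562], [120.80000305175781, 249.60000610351562]]
top 1125.5 [[177.3000030517578, 194.5], [204.6999969482422, 189.6999969482422], [215.6999969482422, 252.5], [188.1999969482422, 257.29998779296875]]
```

Request:
arm_command(rows=[[[11.5, 0, 0, -0.02, 0], [11.5, 0, 0, -0.02, 0], [11.5, 0, 0, -0.02, 0], [11.5, 0, 0, 0, 0], [11.5, 0, 0, 0, 0], [11.5, 0, 0, 0, 0], [11.5, 0, 0, 0, 0], [11.5, 0, 0, 0, 0], [11.5, 0, 0, 0, 0], [11.5, 0, 0, 0, 0]]])

```text
t: 28.7
eef_pos: [0.4869, 0.1833, 0.0099]
tool_rot: [-0.0, 0.642, 0.767, 0.0]
contact_force: [-1.3, -0.9, 0.1]
gripper_width: 0.129
grasp_force: 9.5
```

```bash
python3 - <<'E'
from h import *
st();plate("side")
E
```

```text
t 28.7 tcp [0.4869 0.1833 0.0099] closeang 10.2 F [-1.3 -0.9  0.1] w 0.129 gf 9.5
side 1040.5 [[262.6000061035156, 298.6000061035156], [285.6000061035156, 289.3999938964844], [303.8999938964844, 335.20001220703125], [281.0, 344.3999938964844]]
side 1375.0 [[246.39999389648438, 241.0], [317.6000061035156, 239.3000030517578], [318.29998779296875, 265.0], [247.0, 266.70001220703125]]
```

Request:
arm_command(rows=[[[11.5, 0, 0, -0.02, 0], [11.5, 0, 0, -0.02, 0], [11.5, 0, 0, -0.02, 0], [11.5, 0, 0, 0, 0], [11.5, 0, 0, 0, 0], [11.5, 0, 0, 0, 0], [11.5, 0, 0, 0, 0], [11.5, 0, 0, 0, 0], [11.5, 0, 0, 0, 0], [11.5, 0, 0, 0, 0]]])

```text
t: 30.0
eef_pos: [0.4869, 0.1833, 0.0063]
tool_rot: [-0.0, 0.642, 0.767, 0.0]
contact_force: [-1.4, 0.1, 0.1]
gripper_width: 0.134
grasp_force: 9.5
```

```bash
python3 - <<'E'
from h import *
st();plate("side")
im=cv2.imread("pics/side0.png")[:,:,::-1]
m=cv2.inRange(cv2.cvtColor(im,cv2.COLOR_RGB2HSV),(70,60,30),(105,255,255))
for c in cv2.findContours(m,0,2)[0]:
    if cv2.contourArea(c)>500: print("start",np.round(cv2.boxPoints(cv2.minAreaRect(c)),1).tolist())
E
```

```text
t 30.0 tcp [0.4869 0.1833 0.0063] closeang 10.2 F [-1.4  0.1  0.1] w 0.134 gf 9.5
side 1041.5 [[263.0, 298.3999938964844], [286.20001220703125, 289.3999938964844], [303.8999938964844, 335.29998779296875], [280.6000061035156, 344.20001220703125]]
side 1381.0 [[247.0, 241.0], [318.0, 241.0], [318.0, 266.0], [247.0, 266.0]]
start [[262.6000061035156, 298.6000061035156], [285.6000061035156, 289.3999938964844], [303.8999938964844, 335.20001220703125], [281.0, 344.3999938964844]]
start [[227.0, 241.0], [298.0, 241.0], [298.0, 266.0], [227.0, 266.0]]
```

The plate's outline now matches its seated outline from the start (rows 241–266, level). I release and rise.

Request:
arm_command(rows=[[[20, 0, 0, 0, 0], [30, 0, 0, 0, 0], [30, 0, 0, 0, 0], [30, 0, 0, 0.1, 0], [30, 0, 0, 0.2, 0], [30, 0, 0, 0.3, 0], [30, 0, 0, 0.4, 0], [30, 0, 0, 0.5, 0], [30, 0, 0, 0.5, 0], [30, 0, 0, 0.4, 0]]])

```text
t: 31.3
eef_pos: [0.4873, 0.1833, 0.1529]
tool_rot: [0.0, 0.642, 0.767, 0.001]
contact_force: [0.8, 0.6, 0.5]
gripper_width: 0.354
grasp_force: 0.0
```

Request:
arm_command(rows=[[[85, 0.05, -0.5, 0, 0], [85, 0.07, -0.6, 0, 0], [85, 0.07, -0.6, 0, 0], [85, 0.07, -0.6, 0, 0], [85, 0.07, -0.6, 0, 0], [85, 0.07, -0.6, 0, 0], [85, 0.07, -0.6, 0, 0], [85, 0.07, -0.6, 0, 0], [85, 0.07, -0.6, 0, 0], [85, 0.07, -0.57, 0, 0]]])

```text
t: 32.55
eef_pos: [0.5279, -0.1702, 0.1517]
tool_rot: [0.001, 0.642, 0.767, 0.001]
contact_force: [1.4, 0.0, -0.0]
gripper_width: 0.994
grasp_force: 0.0
```

```bash
python3 - <<'E'
from h import *
st();a=plate("side");b=plate("top",(70,40,30))
c=np.array([.5787,.1983])
for n,i in(("top",b),("side",a)):
    u,v=np.round(proj(n,[*c,.026])).astype(int)
    h=cv2.cvtColor(i,cv2.COLOR_RGB2HSV)
    w=cv2.inRange(h,(85,120,20),(105,255,100))[v-16:v+17,u-20:u+21]
    l,k,s,ce=cv2.connectedComponentsWithStats(w)
    j=1+np.argmax(s[1:,4]);p=ce[j]+[u-20,v-16];print(n,s[j],p,"dish",ray(n,p,.026),ray(n,p,.029))
for d in blobs(b,(20,50,112),(31,120,140),30):
    (u,v),r=cv2.minEnclosingCircle(d)
    if abs(u-347)<20: print("puck",u,v,r,ray("top",(u,v),.022))
h=cv2.cvtColor(a,cv2.COLOR_RGB2HSV)
cc=[d for d in blobs(a,(15,60,100),(30,200,255),40)]
for d in cc:
    u,v=d.reshape(-1,2).mean(0); print("side cream",u,v,cv2.boundingRect(d))
print("puck pred side",proj("side",[.5276,-.169,.011]))
cv2.imwrite("pics/s7.png",np.clip(np.hstack([cv2.resize(a[200:300,210:340],None,fx=3,fy=3,interpolation=2),cv2.resize(b[150:270,160:290],(390,300))])[:,:,::-1]*1.6,0,255).astype(np.uint8))
E
```

```text
t 32.55 tcp [ 0.5279 -0.1702  0.1517] closeang 10.2 F [ 1.4  0.  -0. ] w 0.994 gf 0.0
side 1042.5 [[262.6000061035156, 298.6000061035156], [285.6000061035156, 289.3999938964844], [303.8999938964844, 335.20001220703125], [281.0, 344.3999938964844]]
side 1665.5 [[247.0, 241.0], [318.0, 241.0], [318.0, 266.0], [247.0, 266.0]]
side 62.5 [[342.1000061035156, 102.5], [344.0, 95.0], [360.20001220703125, 99.0999984741211], [358.3999938964844, 106.5999984741211]]
top 761.5 [[112.19999694824219, 233.39999389648438], [151.0, 214.0], [159.1999969482422, 230.39999389648438], [120.4000015258789, 249.8000030517578]]
top 1744.0 [[176.8000030517578, 194.1999969482422], [205.3000030517578, 189.0], [216.8000030517578, 252.10000610351562], [188.1999969482422, 257.29998779296875]]
top [  9   4  23  23 430] [195.02325581 214.1627907 ] dish [0.57959054 0.19873632] [0.5795773  0.19840299]
side [  8   6  27  18 362] [271.85911602 252.75414365] dish [0.57813242 0.19513548] [0.57778353 0.19821861]
puck 347.993896484375 234.97561645507812 11.679797172546387 [ 0.52782083 -0.1684448 ]
side cream 307.0943396226415 170.30188679245282 (298, 164, 20, 15)
side cream 353.1232876712329 89.0958904109589 (343, 80, 20, 18)
puck pred side [307.05163862 171.20843677]
```

The plate stays seated after release. The dish centre is at about (0.579, 0.198) and the puck at (0.528, −0.169). I descend onto the puck and grip.

Request:
arm_command(rows=[[[85, 0, 0.02, -0.4, 0], [85, 0, 0, -0.5, 0], [85, 0, 0, -0.5, 0], [85, 0, 0, -0.4, 0], [85, 0, 0, -0.3, 0], [85, 0, 0, -0.2, 0], [85, 0, 0, -0.1, 0], [85, 0, 0, -0.06, 0], [85, 0, 0, 0, 0], [85, 0, 0, 0, 0]]])

```text
t: 33.9
eef_pos: [0.5281, -0.1678, 0.0031]
tool_rot: [0.0, 0.642, 0.767, 0.0]
contact_force: [-0.8, -0.2, 0.4]
gripper_width: 0.995
grasp_force: 0.0
```

Request:
arm_command(rows=[[[65, 0, 0, 0, 0], [65, 0, 0, 0, 0], [60, 0, 0, 0, 0], [50, 0, 0, 0, 0], [40, 0, 0, 0, 0], [40, 0, 0, 0, 0], [40, 0, 0, 0, 0], [40, 0, 0, 0, 0], [40, 0, 0, 0, 0], [40, 0, 0, 0, 0]]], newtons=25)

```text
t: 35.15
eef_pos: [0.5277, -0.1678, 0.0031]
tool_rot: [-0.0, 0.642, 0.767, 0.0]
contact_force: [-1.1, 0.8, 4.1]
gripper_width: 0.659
grasp_force: 26.2
```

```bash
python3 -c "
from h import *
st()"
```

```text
t 35.15 tcp [ 0.5277 -0.1678  0.0031] closeang 10.2 F [-1.1  0.8  4.1] w 0.659 gf 26.2
```

Request:
arm_command(rows=[[[40, 0, 0, 0.05, 0], [40, 0, 0, 0.1, 0], [40, 0, 0, 0.2, 0], [40, 0, 0, 0.3, 0], [40, 0, 0, 0.4, 0], [40, 0, 0, 0.4, 0], [40, 0, 0.1, 0.3, 0], [40, 0.04, 0.3, 0.2, 0], [40, 0.06, 0.4, 0, 0], [40, 0.07, 0.5, 0, 0]]])

```text
t: 36.4
eef_pos: [0.5381, -0.089, 0.1207]
tool_rot: [0.0, 0.642, 0.767, 0.0]
contact_force: [-0.1, 0.9, -1.5]
gripper_width: 0.662
grasp_force: 26.9
```

Request:
arm_command(rows=[[[40, 0.08, 0.5, 0, 0], [40, 0.08, 0.6, 0, 0], [40, 0.08, 0.6, 0, 0], [40, 0.08, 0.6, 0, 0], [40, 0.08, 0.6, 0, 0], [40, 0.08, 0.6, 0, 0], [40, 0.08, 0.5, 0, 0], [40, 0.07, 0.4, -0.1, 0], [40, 0.04, 0.3, -0.3, 0], [40, 0.02, 0.11, -0.4, 0]]])

```text
t: 37.65
eef_pos: [0.5792, 0.2003, 0.0705]
tool_rot: [-0.0, 0.641, 0.767, 0.0]
contact_force: [-1.4, 0.1, -0.5]
gripper_width: 0.661
grasp_force: 26.9
```

Request:
arm_command(rows=[[[40, 0, 0, -0.1, 0], [40, 0, 0, 0, 0], [40, 0, 0, 0, 0], [40, 0, 0, 0, 0], [40, 0, 0, 0, 0], [40, 0, 0, 0, 0], [40, 0, 0, 0, 0], [40, 0, 0, 0, 0], [40, 0, 0, 0, 0], [40, 0, 0, 0, 0]]])

```text
t: 38.9
eef_pos: [0.5793, 0.1989, 0.0657]
tool_rot: [0.0, 0.642, 0.767, -0.0]
contact_force: [-0.3, -0.1, -1.2]
gripper_width: 0.666
grasp_force: 26.9
```

```bash
python3 - <<'E'
from h import *
st();a=cams.read_camera("side");b=cams.read_camera("top")
o=get_obs()["eef_pos"]
print("tcp",proj("side",o),"puck bottom z pred",proj("side",o+[0,0,-.003]))
cv2.imwrite("pics/p1.png",np.clip(np.hstack([cv2.resize(a[180:280,220:330],None,fx=4.5,fy=4.5,interpolation=2),cv2.resize(b[165:265,160:225],None,fx=4.5,fy=4.5,interpolation=2)])[:,:,::-1]*1.6,0,255).astype(np.uint8))
h=cv2.cvtColor(a,cv2.COLOR_RGB2HSV)
m=cv2.inRange(h,(15,60,100),(32,255,255));m[:180]=0;m[280:]=0;m[:,:220]=0;m[:,330:]=0
for c in cv2.findContours(m,0,2)[0]:
    if cv2.contourArea(c)>15: print(cv2.contourArea(c),cv2.boundingRect(c))
E
```

```text
t 38.9 tcp [0.5793 0.1989 0.0657] closeang 10.2 F [-0.3 -0.1 -1.2] w 0.666 gf 26.9
tcp [271.60441075 240.43103416] puck bottom z pred [271.56309618 241.47049461]
446.0 (260, 226, 26, 24)
```

View pics/p1.png

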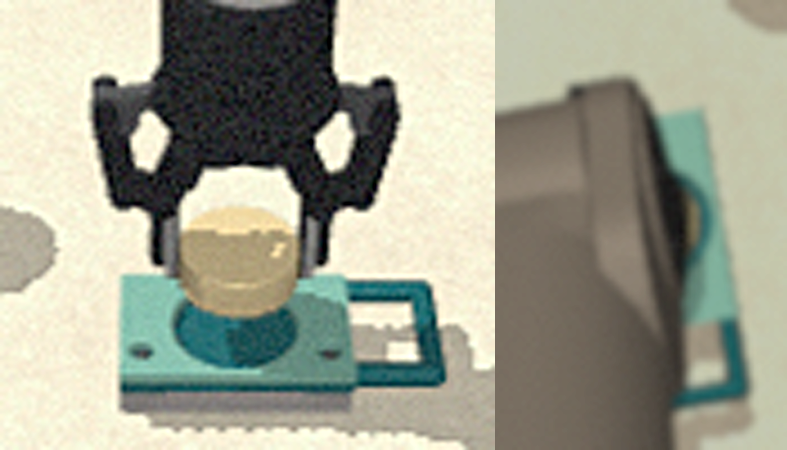

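The puck is level and centred over the dish (puck column 240, dish column 236, with parallax explaining most of the difference). I lower it in.

Request:
arm_command(rows=[[[40, 0, 0, -0.1, 0], [40, 0, 0, -0.1, 0], [40, 0, 0, -0.1, 0], [40, 0, 0, -0.08, 0], [40, 0, 0, -0.05, 0], [40, 0, 0, -0.05, 0], [40, 0, 0, -0.03, 0], [40, 0, 0, -0.03, 0], [40, 0, 0, -0.02, 0], [40, 0, 0, 0, 0]]])

```text
t: 40.25
eef_pos: [0.5794, 0.1988, 0.0321]
tool_rot: [-0.0, 0.642, 0.767, 0.0]
contact_force: [0.3, 0.3, -1.1]
gripper_width: 0.665
grasp_force: 27.0
```

Request:
arm_command(rows=[[[40, 0, 0, -0.02, 0], [40, 0, 0, -0.02, 0], [40, 0, 0, -0.01, 0], [40, 0, 0, 0, 0], [40, 0, 0, 0, 0], [40, 0, 0, 0, 0], [40, 0, 0, 0, 0], [40, 0, 0, 0, 0], [40, 0, 0, 0, 0], [40, 0, 0, 0, 0]]])

```text
t: 41.5
eef_pos: [0.5793, 0.1988, 0.0292]
tool_rot: [-0.0, 0.642, 0.767, 0.0]
contact_force: [-2.2, -0.3, 2.7]
gripper_width: 0.665
grasp_force: 27.2
```

```bash
python3 - <<'E'
from h import *
st();plate("side")
a=cams.read_camera("side")
h=cv2.cvtColor(a,cv2.COLOR_RGB2HSV)
m=cv2.inRange(h,(15,60,70),(32,255,255));m[:180]=0;m[280:]=0;m[:,:220]=0;m[:,330:]=0
for c in cv2.findContours(m,0,2)[0]:
    if cv2.contourArea(c)>15: print(cv2.contourArea(c),cv2.boundingRect(c))
c=[.5793,.1984]
print([np.round(proj("side",[c[0]+x,c[1]+y,z]),1).tolist() for x,y,z in((0,.029,.032),(0,-.029,.048),(.029,0,.04),(-.029,0,.04))])
E
```

```text
t 41.5 tcp [0.5793 0.1988 0.0292] closeang 10.2 F [-2.2 -0.3  2.7] w 0.665 gf 27.2
side 1039.5 [[262.6000061035156, 298.6000061035156], [285.6000061035156, 289.3999938964844], [303.8999938964844, 335.20001220703125], [281.0, 344.3999938964844]]
side 996.0 [[247.0, 266.0], [247.0, 240.0], [318.0, 240.0], [318.0, 266.0]]
side 66.5 [[344.6000061035156, 103.80000305175781], [345.0, 98.0], [360.0, 99.0], [359.6000061035156, 104.80000305175781]]
467.0 (259, 238, 27, 24)
[[269.3, 261.1], [273.3, 237.5], [258.1, 247.4], [284.6, 250.7]]
```

Contact came at exactly the expected height, so the puck is on the dish floor. I release gently and rise.

Request:
arm_command(rows=[[[60, 0, 0, 0, 0], [64, 0, 0, 0, 0], [70, 0, 0, 0, 0], [76, 0, 0, 0, 0], [76, 0, 0, 0.05, 0], [76, 0, 0, 0.2, 0], [76, 0, 0, 0.4, 0], [76, 0, 0, 0.6, 0], [76, 0, 0, 0.8, 0], [76, 0, 0, 0.8, 0]]])

```text
t: 42.85
eef_pos: [0.5793, 0.1987, 0.2025]
tool_rot: [0.0, 0.642, 0.767, 0.0]
contact_force: [0.7, 0.8, -0.1]
gripper_width: 0.891
grasp_force: 0.0
```

Request:
arm_command(rows=[[[76, 0, -0.8, 0, 0], [76, 0, -0.8, 0, 0], [76, 0, -0.8, 0, 0], [76, 0, -0.8, 0, 0], [76, 0, -0.4, 0, 0], [76, 0, 0, 0, 0], [76, 0, 0, 0, 0], [76, 0, 0, 0, 0], [76, 0, 0, 0, 0], [76, 0, 0, 0, 0]]])

```text
t: 44.1
eef_pos: [0.5793, -0.0166, 0.2]
tool_rot: [-0.0, 0.641, 0.767, -0.0]
contact_force: [0.3, 0.0, 0.2]
gripper_width: 0.888
grasp_force: 0.0
```

```bash
python3 - <<'E'
from h import *
st();a=plate("side");b=plate("top",(70,40,30))
h=cv2.cvtColor(a,cv2.COLOR_RGB2HSV)
m=cv2.inRange(h,(15,60,70),(32,255,255));m[:180]=0;m[280:]=0;m[:,:220]=0;m[:,330:]=0
for c in cv2.findContours(m,0,2)[0]:
    if cv2.contourArea(c)>15: print("puck side",cv2.contourArea(c),cv2.boundingRect(c))
for d in blobs(b,(15,50,80),(31,140,255),100):
    (u,v),r=cv2.minEnclosingCircle(d);print("top",u,v,r,ray("top",(u,v),.048))
E
```

```text
t 44.1 tcp [ 0.5793 -0.0166  0.2   ] closeang 10.2 F [0.3 0.  0.2] w 0.888 gf 0.0
side 1039.5 [[262.6000061035156, 298.6000061035156], [285.6000061035156, 289.3999938964844], [303.8999938964844, 335.20001220703125], [281.0, 344.3999938964844]]
side 1140.5 [[247.0, 241.0], [318.0, 241.0], [318.0, 266.0], [247.0, 266.0]]
side 44.5 [[344.6000061035156, 103.80000305175781], [345.0, 98.0], [360.0, 99.0], [359.6000061035156, 104.80000305175781]]
top 762.5 [[112.19999694824219, 233.39999389648438], [151.0, 214.0], [159.1999969482422, 230.39999389648438], [120.4000015258789, 249.8000030517578]]
top 1168.0 [[176.8000030517578, 194.3000030517578], [205.10000610351562, 189.1999969482422], [216.5, 252.39999389648438], [188.1999969482422, 257.5]]
puck side 470.5 (259, 238, 27, 24)
top 263.5 367.0 17.270015716552734 [0.22460105 0.03735062]
top 194.0890350341797 214.63699340820312 11.928089141845703 [0.57839135 0.19848043]
top 342.0 221.36363220214844 27.654544830322266 [ 0.56090509 -0.14953734]
top 301.5 285.5 98.88639831542969 [ 0.41155764 -0.05259454]
top 223.2235565185547 153.5169219970703 16.57862091064453 [0.72240901 0.12991129]
top 342.4336242675781 144.42945861816406 10.604198455810547 [ 0.74327265 -0.15292122]
```

```bash
python3 -c "
from station import job
print(job.hand_in())"
```

```text
the job is handed in; nothing more can be done
None
```

The job is handed in at about 44 s: the plate is turned over and seated level on both pins with its dish up, the cream puck lies flat in the dish, and I moved nothing else (no final position check on the jar, pill bottle and cover).

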